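# Pack the biscuit mould under a stacked tote

### The job

Take the carved wooden mould off the slanted display stand and lay it flat, carved face up, on the floor of the blue tote. Then set the green tote gently on top of the blue one, turned so that its yellow end is over the blue tote's plain end: it must stack, seated on the blue tote's ledges and clear of the mould, not nest inside. Let go of everything, and leave the jar, the biscuit stamp and the spreader where they are.

Things in the scene. Friction and masses are not known exactly. Their poses are not given: they have to be found in the camera images.
- mould_mid (a point): Loose carved wooden biscuit mould, brown block 100 x 45 x 44 mm (own x, y, z), 0.13 kg. The point is its centre; +z out of the carved face (dark figure). At the start it lies carved face up on the stand's slope, +x up the slope, lower end on the lip. Take it across its 45 mm width (own y).
- stand: Fixed wooden display stand, 140 mm wide (y), 150 mm deep (x); origin under its centre, x level and pointing from its front to its back, z up. Its board rises at 30 degrees towards +x from x = -65, z = 40 mm, where a lip stands 10 mm proud of the slope. The mould's centre starts at x = -33, z = 84 mm, y within 15 mm of 0.
- guard_edge (a point): Middle of the front lower edge of the stand's level clear guard plate (170 mm wide, 6 mm thick, underside 214 mm above the table, reaching 124 mm back from here, two rear posts). It covers the upper half of the mould, so take the mould with the tool leaning towards the stand's front, about square to the slope, and draw it out that way.
- blue_mid (a point): Loose blue stack-nest tote, open on top, 0.24 kg, empty. Point on its centre line, 40 mm above its underside; x along its length to its yellow end, z up. Floor 160 x 136 mm outside, 4 mm thick; slotted 3 mm walls lean out to 194 x 164 mm at the rim, 80 mm up. Each long side has an upright grip tab at mid-length.
- blue_ledges (a point): Point on the blue tote's centre line at the height of its ledge tops, 72 mm above its underside: one ledge under the yellow rim, two under the plain rim, reaching in to 67 mm from the centre. A tote with its yellow end over the plain end stands on them, underside here, 7 mm play; with yellow ends together it drops in and nests, 40 mm lower.
- green_mid (a point): Loose green stack-nest tote, all sizes and the yellow end (+x) as on the blue one, 0.24 kg. Point on its centre line, 40 mm above its underside. It is carried by one grip tab, pinched firmly (60 N or more, as the weight hangs to one side) across the tab's 10 mm, with the jaws about 78 mm above the underside.
- green_tab (a point): Middle of the green tote's +y grip tab: 60 mm long (x), 10 mm thick (y 79 to 89 mm from the centre line), standing from 58 to 90 mm above the underside; this point is 74 mm above it. Axes as the tote's. The same tab stands on the -y side, and on the blue tote. The wall under it ends 56 mm up.
- jar: Jar with red cap, 68 mm wide, 110 mm high; origin under its centre. Leave alone.
- stamp: Turned wooden biscuit stamp, 72 mm wide, 80 mm high; origin under its centre. Leave alone.
- spreader: Spreading spatula 200 mm long lying on the table. Leave alone.
Not all that is in view belongs to the job. Of the things like the part that bears mould_mid, leave any that is turquoise; of the rest the larger one is meant.

How it is judged:
By the outcome, as a careful person would: the job done as asked, in the order asked, and still so for the second after the job is handed in, with the robot touching nothing.
It also fails if it takes over 59 s, if anything falls off the work surface, if the arm or the gripper's body presses on something with over 40 N, if the wrist force passes 120 N, or if a joint passes its speed limit or range.

### The arm

A 7-joint arm with a two-finger parallel gripper is mounted at the origin on the work surface. World frame = base frame: x ahead of the robot, y to its left, z up, the work surface at z = 0. Lengths are in m, angles in rad, forces in N, time in s.
With the tool pointing down it reaches from about 0.4 to 0.85 m from the base axis. Payload 4.5 kg.
Tool frame: the origin (TCP) lies on the centre line of the jaws, within the pads' length; the fingertips stand 17 mm ahead of it and the grasp point (between the pads) lies 2 mm behind it; z points along the fingers, y is the line along which they close (so a half turn about z gives the same grasp; the last joint's range is limited). The gripper opens to 85 mm and grips with 20 to 120 N. Pads are 22 mm wide; open, the fingers measure 114 mm over their backs; the gripper's body (76 mm by 85 mm) begins 54 mm behind the grasp point. The pads swing forward as they close: fully open they stand 13 mm farther back than shut.
Start: joints at [1.286, 0.689, -0.195, 1.565, 0.157, 0.902, -0.215], TCP at [0.196, -0.594, 0.214] pointing down, gripper open.
Joint ranges: [-3.01, 3.01], [-0.46, 2.08], [-1.47, 1.51], [0.13, 2.56], [-1, 4.14], [0.04, 2.09], [-2.66, 2.66]. Speed limits (rad/s): [2.57, 2.57, 3.14, 3.14, 3.14, 3.14, 3.14].

### API

Orientations are given as a unit quaternion [x, y, z, w].
In Python, from station import get_obs, optics, r gives the robot as it stands. The module is installed in compiled form; this text tells all that it offers.
- The arm moves only by the shell command python3 -m inch 'ROWS' [FORCE]. ROWS is JSON, one flat list of numbers, 7 for each row, row after row: the shift along the tool's x, y, z normalised to -1 to 1, where 1 is 80 mm, then the turn, a rotation vector about the tool's x, y, z normalised to -1 to 1, where 1 is 30 degrees, then the closure, from 0 (fully open) to 1 (shut). A call has 1 to 10 rows; each row shifts and turns the commanded pose from where the row before left it, along the tool's axes as they then stand; what a row does not reach is not made up. A row lasts 1/8 s, in which the tool goes at most 62.5 mm and 10.7 degrees, less where a joint would pass 70% of its speed; a pose out of reach is approached as far as the arm can. A call with a number of a shift or a turn outside -1 to 1 is refused whole. A call with a gripper value outside its range is refused whole. The fingers move at their own pace and stop on an object; FORCE is the grip in N (left out, the last holds). Time passes only in rows, so rows that do not move let the fingers close. It gives the time, the measured TCP pose, the force, the opening and the grip force at its end, in the units of the state.
- get_obs(): the state, without advancing time (a new reading comes with each control period).
- optics.grab_frame(name): name is "scene" or "top" or "wrist"; returns a dict with "pixels" (400x640x3 uint8, blue, green, red), "K" (3x3 intrinsics, pixels), "k1" (the pictures are not rectified: a ray, as slopes to the right and down, at radius r is drawn at 1 + k1 r^2 times it, then the intrinsics apply), "origin" and "orientation" of the camera in the world. Camera axes: x right, y up, looking along -z (the intrinsics and any distortion apply to the point x, -y, -z); pixel columns grow to the right and rows downward; lengths in m; the calibration is good to about 2 mm. A picture is of the moment at which its call begins. There is no depth.
- r.finish_job(): hands the job in; it is judged then, once.
The state is a dict: "time_s": time; "joint_pos": joint angles; "joint_velocities": joint speeds; "tau": joint torques, N m; "position": TCP position; "eef_rot": TCP orientation; "ft_force": force on the tool from outside, world axes, zero at the start; "moment": the same for the moment, N m; "opening": opening from 0.0 (shut) to 1.0 (fully open); "gripper_force": force on a finger pad.
Only numpy, scipy, OpenCV 4.12 (cv2) and the standard library are available. Lean on these libraries where they do the work, as an engineer would, in place of code of your own. Each camera call takes 0.05 s, during which the arm holds its last target. There are 200 camera calls.

## Working session

There is one attempt and no reset: what is moved stays moved. The work goes in short steps, Python scripts to look and compute and a shell command to move; the robot and the scene stay as the last step left them, time stands still between calls to the robot, and variables do not carry over. Pictures are saved under pics/ and viewed, at most 10 in all, crops included, and the job is handed in when it is done.

```bash
mkdir -p pics
python3 - <<'E'
from station import get_obs, optics, r
import cv2,pickle
D={}
for n in ("scene","top","wrist"):
    f=optics.grab_frame(n);D[n]=f
    print(n,f["K"],f["k1"],f["origin"],f["orientation"])
    cv2.imwrite(f"pics/{n}0.png",f["pixels"])
pickle.dump(D,open("f0.pkl","wb"))
o=get_obs();print(o)
E
```

```text
scene [[478.13169651   0.         311.17132087]
 [  0.         478.13169651 201.98423434]
 [  0.           0.           1.        ]] 0.04304473294696054 [1.17379353 0.35908098 1.17035469] [0.15918121 0.24178274 0.80062289 0.52460026]
top [[396.80796439   0.         315.15595986]
 [  0.         396.80796439 199.97481078]
 [  0.           0.           1.        ]] -0.0700069298520004 [0.43248631 0.10612894 1.23257308] [-0.03698002  0.04946467  0.70699874 -0.70451296]
wrist [[283.12150871   0.         315.41828054]
 [  0.         283.12150871 201.54137094]
 [  0.           0.           1.        ]] -0.04752132536901447 [ 0.25761381 -0.57206625  0.37300854] [-0.10582333  0.07715332 -0.58017223  0.80389612]
{'time_s': 0.15, 'joint_pos': array([ 1.28576579,  0.68979116, -0.19457093,  1.56606162,  0.15731702,
        0.9025195 , -0.21508359]), 'joint_velocities': array([-0.00021237, -0.00244763, -0.00085408, -0.00310434, -0.00099111,
        0.00088553, -0.0004477 ]), 'tau': array([-1.78736740e-03, -5.39934790e+01, -1.26850918e+00, -1.58718646e+01,
        9.31474613e-03,  6.45139546e-03,  1.22900836e-06]), 'position': array([ 0.19573507, -0.59303091,  0.2133811 ]), 'eef_rot': array([ 9.87310464e-01,  1.58800400e-01, -1.53681924e-04, -6.75474223e-04]), 'ft_force': array([ 0.31156263,  0.30972723, -0.20367455]), 'moment': array([-0.00804219,  0.05737843,  0.07132094]), 'gripper_force': 0.0, 'opening': 1.0007278851816925}
```

View pics/scene0.png

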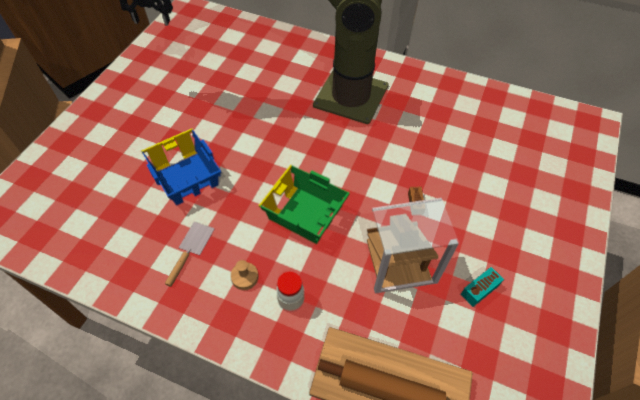

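View pics/top0.png

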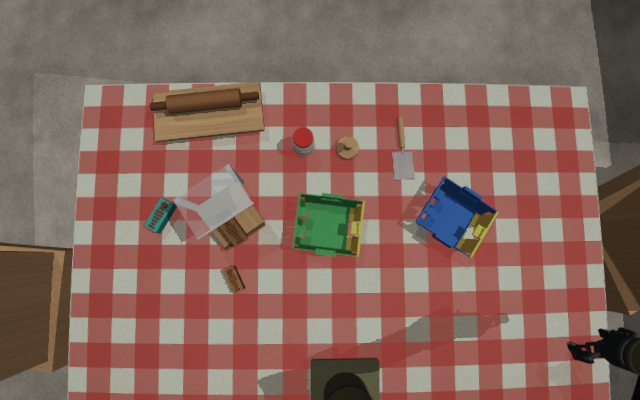

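Candidates for the mould are turquoise (top 159,215), small brown (233,279) and larger brown on the stand (230,233). Turquoise is excluded. Of the other two, the one on the stand is larger and lies on the slope, so I'll confirm it in a crop.

```bash
cat > h.py <<'E'
import numpy as np,cv2,pickle
from scipy.spatial.transform import Rotation as R
def proj(f,P):
    P=np.atleast_2d(P);c=R.from_quat(f["orientation"]).inv().apply(P-np.array(f["origin"]))
    s=np.c_[c[:,0],-c[:,1]]/-c[:,2:3]; s=s*(1+f["k1"]*(s**2).sum(1,keepdims=True))
    K=f["K"];return np.c_[s[:,0]*K[0,0]+K[0,2],s[:,1]*K[1,1]+K[1,2]]
def unproj(f,uv,z):
    K=f["K"];uv=np.atleast_2d(uv).astype(float);d=(uv-[K[0,2],K[1,2]])/[K[0,0],K[1,1]];s=d.copy()
    for _ in range(20): s=d/(1+f["k1"]*(s**2).sum(1,keepdims=True))
    w=R.from_quat(f["orientation"]).apply(np.c_[s[:,0],-s[:,1],-np.ones(len(s))])
    o=np.array(f["origin"]);return o+w*((z-o[2])/w[:,2])[:,None]
def crop(f,x0,y0,x1,y1,k,name,step=10):
    im=cv2.resize(f["pixels"][y0:y1,x0:x1],None,fx=k,fy=k,interpolation=cv2.INTER_CUBIC)
    for x in range(-(-x0//step)*step,x1,step):
        X=int((x-x0+.5)*k);cv2.line(im,(X,0),(X,6),(255,255,255),1);cv2.putText(im,str(x),(X-9,16),0,.33,(0,0,0),1)
    for y in range(-(-y0//step)*step,y1,step):
        Y=int((y-y0+.5)*k);cv2.line(im,(0,Y),(6,Y),(255,255,255),1);cv2.putText(im,str(y),(8,Y+4),0,.33,(0,0,0),1)
    cv2.imwrite(name,im)
E
python3 - <<'E'
from h import *
D=pickle.load(open("f0.pkl","rb"))
crop(D["top"],140,160,280,295,4.4,"pics/stand_top.png")
crop(D["top"],285,170,505,265,3.6,"pics/totes_top.png")
s=D["scene"]
def sub(n): return cv2.imread(n)
crop(s,355,180,465,295,5,"pics/a.png");
crop(s,355,180,465,295,5,"pics/stand_sc.png")
E
```

```text
(no output)
```

View pics/stand_top.png

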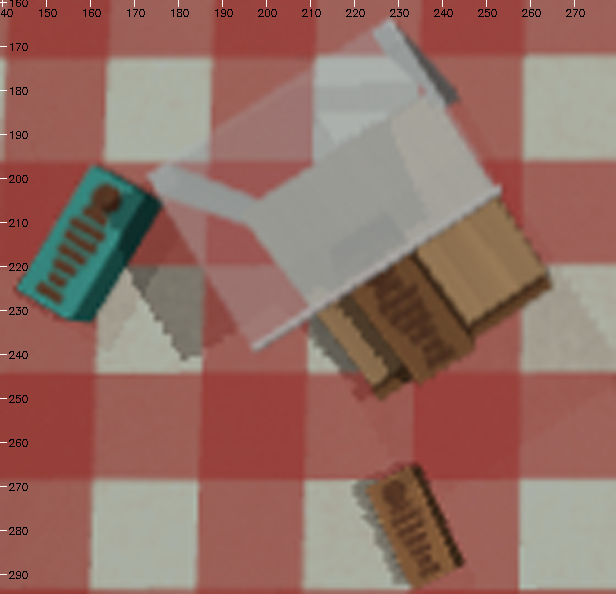

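View pics/totes_top.png

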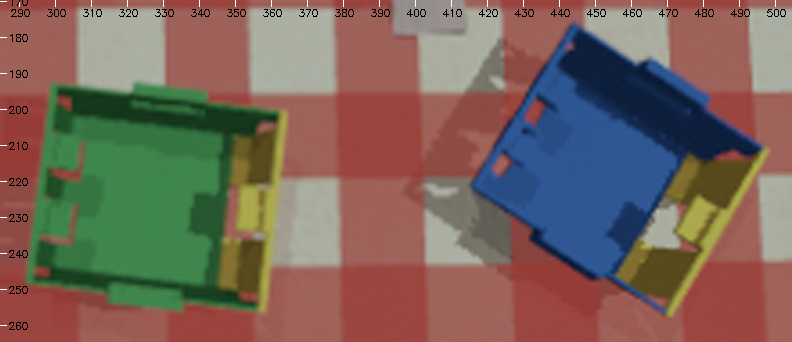

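The crop confirms it. The brown mould on the stand (~235,228) is clearly larger than the brown one at (233,279). Now the scene view of the stand.

View pics/stand_sc.png

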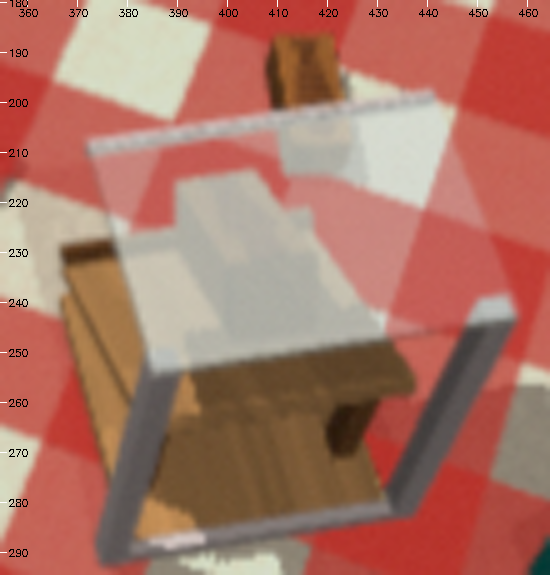

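Run:
```python
from h import *
from scipy.optimize import least_squares
D=pickle.load(open("f0.pkl","rb"));t=D["top"]
g=unproj(t,[[198,239],[253.5,202.5],[175,198],[228,165]],.217);print(g,np.linalg.norm(g[0]-g[1]))
e=g[1]-g[0];print("guard edge mid",(g[0]+g[1])/2,"y axis dir deg",np.degrees(np.arctan2(e[1],e[0])))
for n,uv in dict(green=[[300,193.5],[364,201],[357.5,255],[293,247]],blue=[[444.5,176.5],[497,211.5],[470,257],[416,222]]).items():
    L=np.array([[-97,82],[97,82],[97,-82],[-97,-82]])/1e3  # image plain-top, yellow-top,...
    P=unproj(t,uv,.08);print(n,np.linalg.norm(np.diff(P[[0,1,2,3,0]],axis=0),axis=1))
    def f(p,z=.08):
        c,s=np.cos(p[2]),np.sin(p[2]);return np.c_[np.c_[c*L[:,0]-s*L[:,1],s*L[:,0]+c*L[:,1]]+p[:2],[z]*4]
    q=least_squares(lambda p:(proj(t,f(p))-uv).ravel(),[*P.mean(0)[:2],-1.5]);print(n,q.x[:2],np.degrees(q.x[2]),np.round(q.fun,1))
```

```text
[[0.45769648 0.38741907 0.217     ]
 [0.5511639  0.24665421 0.217     ]
 [0.56336132 0.45057263 0.217     ]
 [0.64976636 0.31475156 0.217     ]] 0.16897012369777384
guard edge mid [0.50443019 0.31703664 0.217     ] y axis dir deg -56.415966501450704
green [0.18908918 0.15859636 0.18772695 0.15709502]
green [0.50398731 0.0463689 ] -97.32420403049498 [-0.8 -1.4  0.8 -0.7  1.1  1.2 -1.1  0.9]
blue [0.18834241 0.16083107 0.18866977 0.16350338]
blue [ 0.5238116  -0.33432433] -123.7938497665646 [-0.8 -0.7  1.   0.   0.5  1.  -0.7 -0.4]
```

```bash
cat > ov.py <<'E'
from h import *
def mould(ox,oy,yaw,dy):
    """stand origin, yaw -> 8 mould corners"""
    S=R.from_euler('z',yaw,degrees=True);M=S*R.from_euler('y',-30,degrees=True)
    c=S.apply([-.033,dy,.084])+[ox,oy,0]
    L=np.array([[a*.05,b*.0225,d*.022] for d in(1,-1) for a,b in((-1,-1),(-1,1),(1,1),(1,-1))])
    return c,M,c+M.apply(L)
def draw(f,P,box,k,col=(0,255,0)):
    x0,y0,x1,y1=box;im=cv2.resize(f["pixels"][y0:y1,x0:x1],None,fx=k,fy=k,interpolation=cv2.INTER_CUBIC)
    for pts,E,c in P:
        q=((proj(f,pts)-[x0,y0]+.5)*k).astype(int)
        for a,b in E: cv2.line(im,tuple(map(int,q[a])),tuple(map(int,q[b])),c,1)
    return im
BE=[(0,1),(1,2),(2,3),(3,0),(4,5),(5,6),(6,7),(7,4),(0,4),(1,5),(2,6),(3,7)]
E
python3 - <<'E'
from ov import *
D=pickle.load(open("f0.pkl","rb"));t=D["top"];s=D["scene"]
yaw=33.3
pc=unproj(t,[[233,246],[247.5,238]],.078);m=pc.mean(0);e=pc[1]-pc[0];print(pc,np.linalg.norm(e),np.degrees(np.arctan2(e[1],e[0]))+90)
S=R.from_euler('z',yaw,degrees=True)
g=np.array([.5044,.317,0])
rel=S.inv().apply(m-g);print("rel to guard edge in stand axes",rel)
ox=S.apply([rel[0]+.0873,0,0])+g; print("origin",ox,"dy",rel[1])
c,M,P=mould(ox[0],ox[1],yaw,rel[1]);print(c)
G=g+S.apply([[0,-.085,.214],[0,.085,.214],[.124,.085,.214],[.124,-.085,.214]])
B=ox+S.apply([[-.065,-.07,.04],[-.065,.07,.04],[.075,.07,.121],[.075,-.07,.121],[-.075,-.07,0],[-.075,.07,0],[.075,.07,0],[.075,-.07,0]])
Q=[(P,BE,(0,255,0)),(G,BE[:4],(255,0,0)),(B,BE[:8],(0,255,255))]
a=draw(t,Q,(190,160,275,260),5);b=draw(s,Q,(360,185,460,295),3.7)
h=max(len(a),len(b));pad=lambda i:np.pad(i,((0,h-len(i)),(0,0),(0,0)));im=np.hstack([pad(a),pad(b)]);print(im.shape)
cv2.imwrite("pics/ov1.png",im)
E
```

```text
[[0.440898   0.32360272 0.078     ]
 [0.46390307 0.28191536 0.078     ]] 0.047613755861594366 28.89200633347793
rel to guard edge in stand axes [-0.05128015  0.01664619  0.078     ]
origin [0.53450566 0.33677572 0.        ] dy 0.016646191897257818
[0.49778488 0.33257098 0.084     ]
(500, 795, 3)
```

View pics/ov1.png

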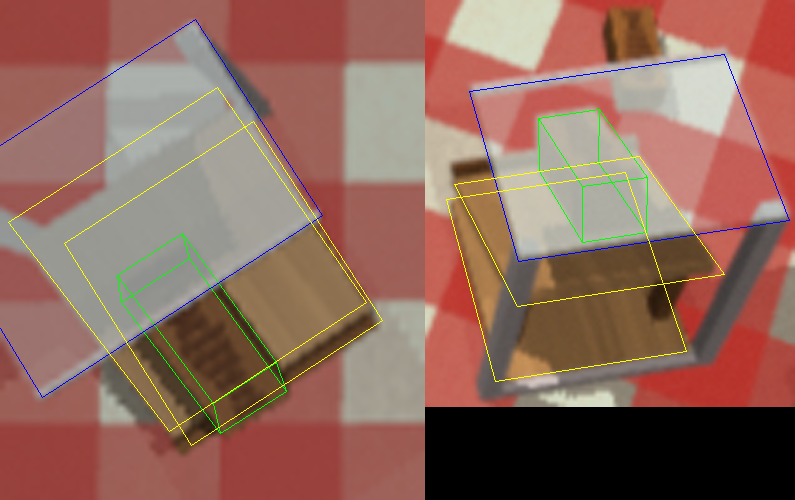

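The guard plate's fit is right and the mould's is within a few mm. I'll refine it from the wrist camera on the approach.

```bash
cat > pl.py <<'E'
from h import *
from station import get_obs
import sys
def tool(xyaw,lean=0):
    """tool down with x axis at yaw deg; lean: rotation about own y, deg"""
    return R.from_euler('z',xyaw,degrees=True)*R.from_euler('x',180,degrees=True)*R.from_euler('y',lean,degrees=True)
def plan(p,q,cur=None):
    o=get_obs();p0,q0=cur or (o["position"],R.from_quat(o["eef_rot"]))
    rv=np.degrees((q0.inv()*q).as_rotvec())
    print("turn units",np.round(rv/30,3),"| shift before turn",np.round(q0.inv().apply(p-p0)/.08,3),"| shift after turn",np.round(q.inv().apply(np.array(p)-p0)/.08,3))
E
python3 - <<'E'
from pl import *
D=pickle.load(open("f0.pkl","rb"));w=D["wrist"];o=get_obs();q=R.from_quat(o["eef_rot"])
print("cam in tool",q.inv().apply(np.array(w["origin"])-o["position"]),(q.inv()*R.from_quat(w["orientation"])).as_matrix().round(3))
A=np.array([.45,-.25,.40]);B=np.array([.42,.15,.40])
plan(A,q);plan(B,q,(A,q))
u=R.from_euler('z',33.3,degrees=True)
c=np.array([.4978,.3326,.084])
for L in(30,-30): print(L,tool(213.3,L).as_matrix()[:,2], tool(33.3,L).as_matrix()[:,2])
E
```

```text
cam in tool [ 0.06531759 -0.00072464 -0.15963239] [[ 0.001  0.966  0.26 ]
 [ 1.    -0.001 -0.   ]
 [-0.     0.26  -0.966]]
turn units [0. 0. 0.] | shift before turn [ 4.362 -3.078 -2.329] | shift after turn [ 4.362 -3.078 -2.329]
turn units [0. 0. 0.] | shift before turn [ 1.212 -4.865  0.007] | shift after turn [ 1.212 -4.865  0.007]
30 [-0.41790368 -0.27451141 -0.8660254 ] [ 0.41790368  0.27451141 -0.8660254 ]
-30 [ 0.41790368  0.27451141 -0.8660254 ] [-0.41790368 -0.27451141 -0.8660254 ]
```

```bash
python3 -m inch '[0,0,-0.6,0,0,0,0, 0,0,-0.6,0,0,0,0, 0.4,-0.3,-0.4,0,0,0,0, 0.5,-0.35,-0.3,0,0,0,0, 0.5,-0.35,-0.2,0,0,0,0, 0.5,-0.35,-0.2,0,0,0,0, 0.5,-0.35,0,0,0,0,0, 0.5,-0.35,0,0,0,0,0, 0.5,-0.35,0,0,0,0,0, 0.5,-0.35,0,0,0,0,0]'
python3 -m inch '[0.4,-0.4,0,0,0,0,0, 0.4,-0.5,0,0,0,0,0, 0.2,-0.6,0,0,0,0,0, 0.2,-0.6,0,0,0,0,0, 0.2,-0.6,0,0,0,0,0, 0.1,-0.6,0,0,0,0,0, 0.1,-0.6,0,0,0,0,0, 0,-0.6,0,0,0,0,0, 0,-0.6,0,0,0,0,0, 0,0,0,0,0,0,0]'
python3 - <<'E'
from pl import *
o=get_obs();print(o["position"],R.from_quat(o["eef_rot"]).as_matrix()[:,0],o["joint_pos"])
plan([.4,.22,.3],tool(213.3,0))
E
```

```text
time_s: 1.4
position: [0.4238, -0.2854, 0.3979]
eef_rot: [0.987, 0.159, -0.0, -0.0]
ft_force: [0.2, -0.2, -0.7]
opening: 0.999
gripper_force: 0.0
time_s: 2.65
position: [0.4151, 0.1447, 0.3982]
eef_rot: [0.987, 0.163, -0.0, -0.001]
ft_force: [-0.2, -0.7, 0.1]
opening: 1.003
gripper_force: 0.0
[0.41514628 0.14465176 0.39816315] [9.46938502e-01 3.21414701e-01 2.51962339e-04] [-0.06869296  0.25033858 -0.48698769  1.77183649  0.12563855  1.14986602
 -1.83776794]
turn units [-1.000e-03  4.000e-03  5.515e+00] | shift before turn [ 0.123 -0.951  1.229] | shift after turn [-0.359  0.891  1.227]
```

```bash
python3 -m inch '[0,0,0,0,0,-0.35,0, 0,0,0,0,0,-0.35,0, 0,0,0,0,0,-0.35,0, 0,0,0,0,0,-0.35,0, 0,0,0,0,0,-0.35,0, 0,0,0,0,0,-0.35,0, 0,0,0,0,0,-0.35,0, 0,0,0,0,0,-0.35,0, 0,0,0,0,0,-0.35,0, 0,0,0,0,0,-0.35,0]' >/dev/null
python3 -m inch '[0,0,0,0,0,-0.35,0, 0,0,0,0,0,-0.35,0, 0,0,0,0,0,-0.35,0, 0,0,0,0,0,-0.35,0, 0,0,0,0,0,-0.35,0, 0,0,0,0,0,-0.35,0, 0,0,0,0,0,-0.35,0, 0,0,0,0,0,-0.35,0, 0,0,0,0,0,0,0]'
python3 - <<'E'
from pl import *
o=get_obs();print(o["joint_pos"])
q=tool(213.3,-30);c=np.array([.4978,.3326,.084])-.114*q.as_matrix()[:,2];print(c)
plan(c,q)
E
```

```text
time_s: 5.03
position: [0.4172, 0.1396, 0.3975]
eef_rot: [-0.234, 0.972, -0.0, -0.001]
ft_force: [-1.2, -0.7, 0.6]
opening: 1.0
gripper_force: 0.0
[ 0.42440775  0.44138808 -1.28851567  1.75364479  0.441059    1.28641149
  1.07520605]
[0.45015898 0.3013057  0.1827269 ]
turn units [-0.054 -1.001 -0.203] | shift before turn [-1.29   1.612  2.683] | shift after turn [0.083 1.463 3.052]
```

```bash
python3 -m inch '[0,0,0,0,-0.25,-0.05,0, 0,0,0,-0.05,-0.25,-0.05,0, 0,0,0,0,-0.25,-0.05,0, 0,0,0,0,-0.25,-0.05,0, 0,0.5,0.5,0,0,0,0, 0,0.5,0.5,0,0,0,0, 0.1,0.46,0.5,0,0,0,0, 0,0,0.5,0,0,0,0, 0,0,0.5,0,0,0,0, 0,0,0.5,0,0,0,0]'
python3 -m inch '[0,0,0,0,0,0,0, 0,0,0,0,0,0,0]'
python3 - <<'E'
from pl import *
from station import optics
o=get_obs();print(o["joint_pos"])
q=tool(213.3,-30);c=np.array([.4978,.3326,.084])-.114*q.as_matrix()[:,2]
plan(c,q)
f=optics.grab_frame("wrist");pickle.dump(f,open("w1.pkl","wb"))
from ov import *
from ov import mould
c,M,P=mould(.5345,.3368,33.3,.0166)
im=draw(f,[(P,BE[:4],(0,255,0))],(100,0,540,400),1.4);print(proj(f,P))
for x in range(100,540,20): cv2.putText(im,str(x),(int((x-100)*1.4),10),0,.3,(255,255,255),1)
for x in range(20,400,20): cv2.putText(im,str(x),(0,int(x*1.4)+4),0,.3,(255,255,255),1)
cv2.imwrite("pics/w1.png",im)
E
```

```text
time_s: 6.28
position: [0.4466, 0.2065, 0.2798]
eef_rot: [-0.264, 0.933, 0.063, 0.235]
ft_force: [-0.4, 0.2, -0.2]
opening: 1.001
gripper_force: 0.0
time_s: 6.52
position: [0.4466, 0.2059, 0.2815]
eef_rot: [-0.264, 0.933, 0.064, 0.236]
ft_force: [0.5, 0.3, 0.2]
opening: 1.0
gripper_force: 0.0
[-0.15825091  0.29474525 -0.47280721  2.3317631   1.26675256  0.1584522
  0.3171993 ]
turn units [-0.037 -0.058 -0.048] | shift before turn [0.    0.999 1.397] | shift after turn [0.018 0.972 1.416]
[[360.47427723 141.2887439 ]
 [395.96143199 140.62630418]
 [392.99394193 216.43463417]
 [359.56862505 217.03400106]
 [356.27179991 140.57610479]
 [387.98792202 139.96965068]
 [385.76144606 208.1638898 ]
 [355.69292575 208.7048755 ]]
```

View pics/w1.png

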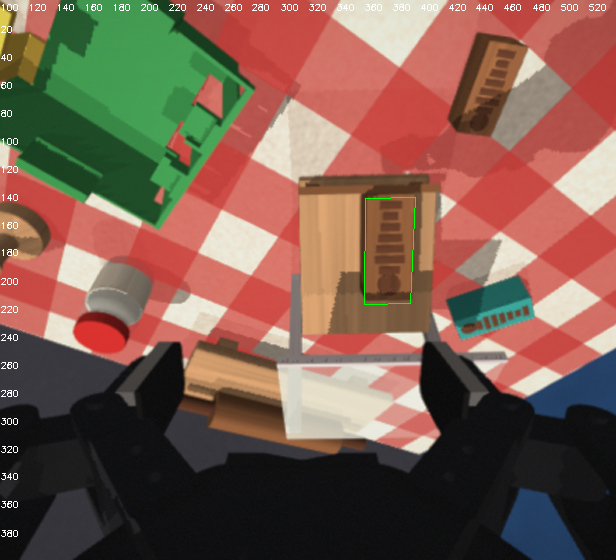

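The wrist picture shows the mould's carved face at about x 361–397, y 137–213, next to the wire (360–396, 141–217). That is about 2 mm in y and 4 mm toward the front, so I'll use centre (0.493, 0.332, 0.084).

Run:
```python
from pl import *
q=tool(213.3,-30);c=np.array([.493,.332,.084])-.001*q.as_matrix()[:,2]
plan(c,q)
```

```text
turn units [-0.038 -0.057 -0.048] | shift before turn [0.009 1.055 2.784] | shift after turn [0.067 1.001 2.803]
```

```bash
python3 -m inch '[0,0,0,-0.04,-0.06,-0.05,0, 0.03,0.33,0.2,0,0,0,0, 0.03,0.33,0.3,0,0,0,0, 0,0.34,0.4,0,0,0,0, 0,0,0.4,0,0,0,0, 0,0,0,0,0,0,0, 0,0,0,0,0,0,0]'
python3 - <<'E'
from pl import *
q=tool(213.3,-30);c=np.array([.493,.332,.084])-.001*q.as_matrix()[:,2]
plan(c,q);print(get_obs()["joint_pos"])
E
```

```text
time_s: 7.45
position: [0.446, 0.2921, 0.191]
eef_rot: [-0.272, 0.928, 0.068, 0.245]
ft_force: [-0.3, -0.3, -0.4]
opening: 0.998
gripper_force: 0.0
turn units [-0.021 -0.019 -0.014] | shift before turn [-0.007  0.112  1.527] | shift after turn [0.007 0.094 1.528]
[-0.2452189   0.60055641 -0.7349826   2.37460961  2.01506384  0.55571188
 -0.5814102 ]
```

```bash
python3 -m inch '[0,0.1,0.1,-0.02,-0.02,-0.015,0, 0,0,0.3,0,0,0,0, 0,0,0.3,0,0,0,0, 0,0,0.3,0,0,0,0, 0,0,0.3,0,0,0,0, 0,0,0.2,0,0,0,0, 0,0,0,0,0,0,0]' 40
python3 - <<'E'
from pl import *
from station import optics
q=tool(213.3,-30);c=np.array([.493,.332,.084])-.001*q.as_matrix()[:,2]
plan(c,q);f=optics.grab_frame("wrist");cv2.imwrite("pics/w2.png",f["pixels"])
E
```

```text
time_s: 8.32
position: [0.4921, 0.3324, 0.0863]
eef_rot: [-0.277, 0.925, 0.074, 0.248]
ft_force: [0.1, -0.1, -0.4]
opening: 1.0
gripper_force: 0.0
turn units [-0.001  0.001  0.003] | shift before turn [ 0.009 -0.01   0.016] | shift after turn [ 0.009 -0.01   0.016]
```

View pics/w2.png

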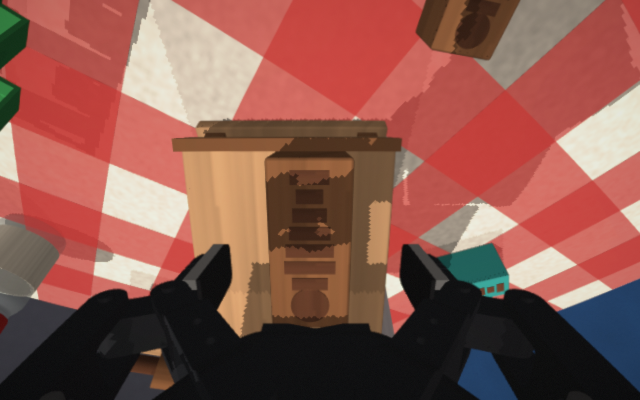

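Mould at x 267–353, jaws centred near 315, so it is well placed. Closing, then drawing it out.

```bash
python3 -m inch '[0,0,0,0,0,0,1, 0,0,0,0,0,0,1, 0,0,0,0,0,0,1, 0,0,0,0,0,0,1, 0,0,0,0,0,0,1, 0,0,0,0,0,0,1]' 50
python3 -m inch '[0,0,-0.1,0,0,0,1, 0,0,-0.3,0,0,0,1, 0.2,0,-0.4,0,0,0,1, 0.2,0,-0.5,0,0,0,1, 0.2,0,-0.5,0,0,0,1, 0.2,0,-0.5,0,0,0,1, 0,0,-0.5,0,0,0,1, 0,0,-0.3,0,0,0,1, 0,0,0,0,0,0,1]'
python3 - <<'E'
from pl import *
print(get_obs()["joint_pos"]);plan([.4,.12,.3],tool(213.3,0))
E
```

```text
time_s: 9.12
position: [0.4897, 0.3331, 0.0882]
eef_rot: [-0.28, 0.924, 0.075, 0.248]
ft_force: [-9.1, -8.0, 21.6]
opening: 0.003
gripper_force: 12.5
time_s: 10.25
position: [0.3539, 0.243, 0.2637]
eef_rot: [-0.276, 0.925, 0.075, 0.249]
ft_force: [-0.3, -0.1, -0.1]
opening: -0.001
gripper_force: 0.0
[ 0.01818868  0.3865419  -1.14587803  2.53308382  1.72770289  0.5666452
 -0.4604501 ]
turn units [ 1.000e-03  1.006e+00 -4.000e-03] | shift before turn [ 0.082 -1.602 -0.574] | shift after turn [ 0.363 -1.602 -0.453]
```

The fingers shut empty and slipped off the mould, so I need to look at what happened.

Run:
```python
from pl import *
from ov import *
from station import optics
f=optics.grab_frame("wrist");pickle.dump(f,open("w3.pkl","wb"));t=optics.grab_frame("top");pickle.dump(t,open("t3.pkl","wb"))
S=R.from_euler('z',33.3,degrees=True)
c,M,P=mould(.5345-.0048,.3368-.0008,33.3,.0166)
a=draw(f,[(P,BE,(0,255,0))],(230,60,470,330),1.8);b=draw(t,[(P,BE,(0,255,0))],(190,190,270,270),4.5)
for y in range(60,330,20): cv2.putText(a,str(y),(0,int((y-60)*1.8)+4),0,.3,(255,255,255),1)
for x in range(240,470,20): cv2.putText(a,str(x),(int((x-230)*1.8)-8,10),0,.3,(255,255,255),1)
h=max(len(a),len(b));pad=lambda i:np.pad(i,((0,h-len(i)),(0,0),(0,0)));im=np.hstack([pad(a),pad(b)]);print(im.shape)
cv2.imwrite("pics/w3.png",im);print(proj(f,P)[:4])
```

```text
(486, 792, 3)
[[296.35861327 177.85451135]
 [329.80431161 177.83460295]
 [328.89739853 246.41711524]
 [297.63595196 246.43174423]]
```

View pics/w3.png

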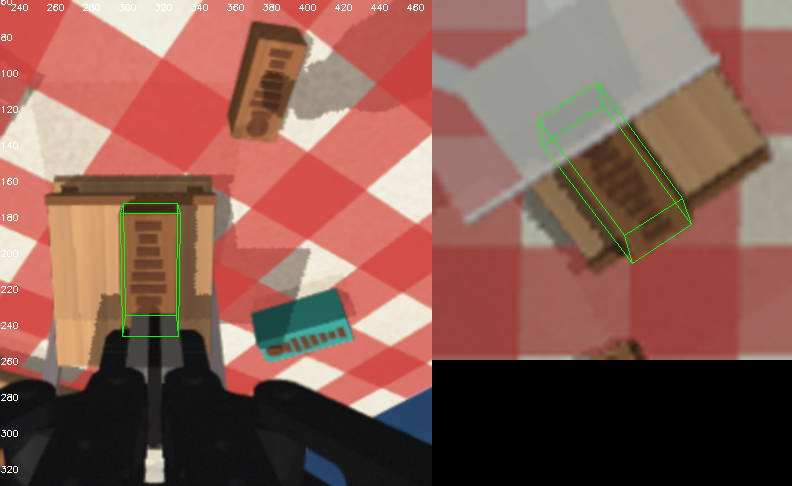

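The mould is undisturbed. In the earlier picture (172 px between jaws 85 mm apart, against 86 px for 45 mm of mould), the open tips stood level with the carved face. So physically the tips sit about 35 mm short of where I assumed. I'll go in again, deeper, in guarded steps.

```bash
python3 - <<'E'
from pl import *
q=tool(213.3,-30);c=np.array([.493,.332,.084])-.001*q.as_matrix()[:,2]
plan(c,q)
E
python3 -m inch '[0,0,0,0,0,0,0, -0.3,0,0.4,0,0,0,0, -0.3,0,0.4,0,0,0,0, -0.2,0,0.4,0,0,0,0, 0,0,0,0,0,0,0]'
python3 - <<'E'
from pl import *
q=tool(213.3,-30);c=np.array([.493,.332,.084])-.001*q.as_matrix()[:,2]
plan(c,q)
E
```

```text
turn units [ 0.003  0.    -0.005] | shift before turn [-0.672 -0.029  2.948] | shift after turn [-0.672 -0.027  2.948]
time_s: 10.98
position: [0.4403, 0.3012, 0.2083]
eef_rot: [-0.275, 0.926, 0.076, 0.245]
ft_force: [-0.3, 0.7, -0.2]
opening: 0.999
gripper_force: 0.0
turn units [ 0.007 -0.008 -0.009] | shift before turn [ 0.11  -0.046  1.715] | shift after turn [ 0.117 -0.039  1.714]
```

```bash
python3 -m inch '[0.11,-0.04,0.4,0,0,0,0, 0,0,0.4,0,0,0,0, 0,0,0.4,0,0,0,0, 0,0,0.3,0,0,0,0, 0,0,0.2,0,0,0,0, 0,0,0.1,0,0,0,0, 0,0,0.05,0,0,0,0, 0,0,0,0,0,0,0]'
python3 - <<'E'
from pl import *
from station import optics
q=tool(213.3,-30);c=np.array([.493,.332,.084])-.001*q.as_matrix()[:,2]
plan(c,q)
f=optics.grab_frame("wrist");cv2.imwrite("pics/w4.png",f["pixels"])
# numeric check of where tips should appear
o=get_obs();qq=R.from_quat(o["eef_rot"])
for z in(.004,-.015,-.03): print(z,proj(f,o["position"]+qq.apply([[.011,.0425,z],[.011,-.0425,z],[-.011,.0425,z]])).round(0).tolist())
E
```

```text
time_s: 11.98
position: [0.4968, 0.3344, 0.0788]
eef_rot: [-0.276, 0.926, 0.076, 0.247]
ft_force: [-0.1, 0.4, 0.4]
opening: 0.997
gripper_force: 0.0
turn units [ 0.005 -0.    -0.004] | shift before turn [ 0.016  0.001 -0.097] | shift after turn [ 0.016  0.001 -0.097]
0.004 [[384.0, 219.0], [244.0, 218.0], [381.0, 252.0]]
-0.015 [[392.0, 230.0], [236.0, 229.0], [389.0, 266.0]]
-0.03 [[400.0, 240.0], [228.0, 240.0], [396.0, 280.0]]
```

Projecting the tip confirms it: the observed tips (405,245)/(230,245) correspond to tool z ≈ −0.03, about 34 mm short of nominal. Going about 24 mm deeper, guarded.

```bash
python3 -m inch '[0.02,0,0.1,0,0,0,0, 0,0,0.1,0,0,0,0, 0,0,0,0,0,0,0]' ; python3 -m inch '[0,0,0.05,0,0,0,0, 0,0,0.05,0,0,0,0, 0,0,0,0,0,0,0]'
python3 -m inch '[0,0,0,0,0,0,1, 0,0,0,0,0,0,1, 0,0,0,0,0,0,1, 0,0,0,0,0,0,1]' 50
```

```text
time_s: 12.4
position: [0.5024, 0.3379, 0.0629]
eef_rot: [-0.276, 0.926, 0.075, 0.247]
ft_force: [-0.6, 1.2, 1.3]
opening: 1.002
gripper_force: 0.0
time_s: 12.78
position: [0.5057, 0.3402, 0.0565]
eef_rot: [-0.276, 0.926, 0.075, 0.247]
ft_force: [0.3, -0.3, 0.3]
opening: 1.001
gripper_force: 0.0
time_s: 13.28
position: [0.5056, 0.34, 0.057]
eef_rot: [-0.276, 0.926, 0.075, 0.247]
ft_force: [-0.8, -1.9, 4.4]
opening: 0.521
gripper_force: 51.5
```

Gripped at 44 mm with 51 N. Drawing it out toward the front.

```bash
python3 -m inch '[0,0,-0.1,0,0,0,1, 0,0,-0.3,0,0,0,1, 0.2,0,-0.4,0,0,0,1, 0.2,0,-0.5,0,0,0,1, 0.2,0,-0.5,0,0,0,1, 0.2,0,-0.5,0,0,0,1, 0,0,-0.5,0,0,0,1, 0,0,-0.5,0,0,0,1, 0,0,0,0,0,0,1]'
python3 - <<'E'
from pl import *
print(get_obs()["joint_pos"]);o=get_obs();q=R.from_quat(o["eef_rot"]);q2=tool(213.3,0)
plan([.42,.0,.33],q2)
E
```

```text
time_s: 14.4
position: [0.354, 0.2395, 0.2576]
eef_rot: [-0.276, 0.926, 0.074, 0.248]
ft_force: [0.7, -0.5, -1.4]
opening: 0.522
gripper_force: 51.8
[ 0.13712711  0.52803496 -1.43890368  2.54357247  1.62417633  0.79439204
 -0.41591268]
turn units [-1.000e-03  1.001e+00 -2.000e-03] | shift before turn [ 0.37  -2.957 -1.258] | shift after turn [ 0.954 -2.956 -0.905]
```

```bash
python3 -m inch '[0,-0.3,-0.2,0,0.25,0,1, 0,-0.4,-0.2,0,0.25,0,1, 0,-0.5,-0.2,0,0.25,0,1, 0,-0.5,-0.2,0,0.25,0,1, 0.2,-0.5,-0.1,0,0,0,1, 0,-0.5,0,0,0,0.2,1, 0,-0.3,0,0,0,0.35,1, 0,0,0,0,0,0.35,1, 0,0,0,0,0,0.35,1]'
python3 -m inch '[0,0,0,0,0,0.35,1, 0,0,0,0,0,0.35,1, 0,0,0,0,0,0.35,1, 0,0,0,0,0,0.35,1, 0,0,0,0,0,0.35,1, 0,0,0,0,0,0.35,1, 0,0,0,0,0,0.35,1, 0,0,0,0,0,0.35,1, 0,0,0,0,0,0.35,1, 0,0,0,0,0,0,1]'
python3 - <<'E'
from pl import *
print(get_obs()["joint_pos"]);q2=tool(56.2,0)
plan([.524,-.334,.2],q2)
E
```

```text
time_s: 15.52
position: [0.4302, 0.0488, 0.2947]
eef_rot: [0.049, 0.994, 0.029, 0.09]
ft_force: [0.3, 0.8, -0.8]
opening: 0.52
gripper_force: 51.8
time_s: 16.77
position: [0.43, 0.0497, 0.2949]
eef_rot: [0.76, 0.643, 0.086, 0.041]
ft_force: [0.2, 0.4, -0.2]
opening: 0.519
gripper_force: 51.7
[ 0.3710195   0.30120538 -0.76760721  2.14227096  0.39263607  0.62260981
 -0.82374909]
turn units [ 0.293 -0.218  0.805] | shift before turn [-4.625  1.755  1.146] | shift after turn [-3.332  3.644  1.187]
```

```bash
python3 -m inch '[0,0,0,0.1,-0.07,0.27,1, 0,0,0,0.1,-0.07,0.27,1, 0,0,0,0.1,-0.07,0.27,1, -0.4,0.45,0,0,0,0,1, -0.4,0.45,0,0,0,0,1, -0.4,0.45,0,0,0,0,1, -0.4,0.45,0,0,0,0,1, -0.4,0.45,0,0,0,0,1, -0.4,0.45,0,0,0,0,1, -0.4,0.45,0,0,0,0,1]'
python3 -m inch '[-0.3,0.3,0,0,0,0,1, -0.2,0.2,0,0,0,0,1, 0,0,0,0,0,0,1, 0,0,0,0,0,0,1]'
python3 - <<'E'
from pl import *
from station import optics
print(get_obs()["joint_pos"]);q2=tool(56.2,0)
plan([.524,-.334,.1],q2)
f=optics.grab_frame("wrist");pickle.dump(f,open("w5.pkl","wb"));pickle.dump(optics.grab_frame("scene"),open("s5.pkl","wb"))
cv2.imwrite("pics/w5.png",f["pixels"])
# blue predicted outline in wrist + detect blue-mask extents
im=f["pixels"].astype(int);m=((im[:,:,0]>im[:,:,2]+50)).astype(np.uint8)
print(m.sum(),cv2.boundingRect(m))
c=R.from_euler('z',-123.8,degrees=True).apply(np.array([[97,82,80],[97,-82,80],[-97,-82,80],[-97,82,80]])/1e3)+[.5238,-.3343,0]
print(proj(f,c).round())
E
```

```text
time_s: 18.02
position: [0.5138, -0.2782, 0.2928]
eef_rot: [0.882, 0.471, 0.002, -0.004]
ft_force: [1.0, 0.6, -0.3]
opening: 0.518
gripper_force: 51.7
time_s: 18.52
position: [0.5248, -0.3307, 0.2931]
eef_rot: [0.883, 0.47, 0.003, -0.004]
ft_force: [-0.1, 0.3, -1.6]
opening: 0.521
gripper_force: 51.7
[ 0.79859188  0.64766042 -0.56871325  1.45928361  0.35547618  1.14191806
 -0.4183266 ]
turn units [-0.008 -0.015 -0.003] | shift before turn [-0.059  0.026  2.413] | shift after turn [-0.04   0.015  2.414]
7373 (248, 105, 139, 135)
[[375. 248.]
 [260. 247.]
 [252. 105.]
 [383. 105.]]
```

The blue mask (x 248–387, top row 105) matches the predicted blue rim (252–383, 105), so I'm lowering.

```bash
python3 -m inch '[-0.04,0.015,0.3,-0.01,-0.015,0,1, 0,0,0.4,0,0,0,1, 0,0,0.5,0,0,0,1, 0,0,0.5,0,0,0,1, 0,0,0.5,0,0,0,1, 0,0,0.5,0,0,0,1, 0,0,0.4,0,0,0,1, 0,0,0.2,0,0,0,1, 0,0,0.1,0,0,0,1, 0,0,0,0,0,0,1]'
python3 -m inch '[0,0,0.06,0,0,0,1, 0,0,0.06,0,0,0,1, 0,0,0,0,0,0,1]'
python3 - <<'E'
from pl import *
plan([.524,-.334,-.0055],tool(56.2,0));print(get_obs()["ft_force"])
E
```

```text
time_s: 19.88
position: [0.5254, -0.3361, 0.0225]
eef_rot: [0.883, 0.469, 0.001, 0.002]
ft_force: [0.1, -0.9, -1.6]
opening: 0.515
gripper_force: 51.7
time_s: 20.25
position: [0.5247, -0.3362, 0.0122]
eef_rot: [0.883, 0.469, 0.0, 0.002]
ft_force: [0.3, 0.0, -2.0]
opening: 0.523
gripper_force: 51.7
turn units [ 0.006  0.002 -0.009] | shift before turn [ 0.018 -0.023  0.221] | shift after turn [ 0.018 -0.022  0.221]
[ 0.30328568  0.0458057  -1.96818612]
```

```bash
python3 -m inch '[0,0,0.06,0,0,0,1, 0,0,0.05,0,0,0,1, 0,0,0,0,0,0,1]'; python3 -m inch '[0,0,0.04,0,0,0,1, 0,0,0,0,0,0,1]';  python3 -m inch '[0,0,0.04,0,0,0,1, 0,0,0,0,0,0,1]'
```

```text
time_s: 20.62
position: [0.5246, -0.336, 0.003]
eef_rot: [0.883, 0.469, 0.0, 0.001]
ft_force: [-0.1, -0.5, -0.9]
opening: 0.519
gripper_force: 51.7
time_s: 20.88
position: [0.5248, -0.3361, 0.0001]
eef_rot: [0.883, 0.469, 0.0, 0.002]
ft_force: [0.0, 0.5, -1.6]
opening: 0.518
gripper_force: 51.7
time_s: 21.12
position: [0.5248, -0.3361, -0.0031]
eef_rot: [0.883, 0.469, 0.0, 0.001]
ft_force: [0.1, -0.3, -0.8]
opening: 0.52
gripper_force: 51.7
```

```bash
python3 -m inch '[0,0,0.03,0,0,0,1, 0,0,0,0,0,0,1]';  python3 -m inch '[0,0,0.03,0,0,0,1, 0,0,0,0,0,0,1]'; python3 -m inch '[0,0,0.03,0,0,0,1, 0,0,0,0,0,0,1]'
```

```text
time_s: 21.38
position: [0.5252, -0.3363, -0.0046]
eef_rot: [0.883, 0.469, 0.001, 0.002]
ft_force: [-1.6, 0.5, 3.8]
opening: 0.524
gripper_force: 52.3
time_s: 21.62
position: [0.5252, -0.3364, -0.0047]
eef_rot: [0.883, 0.469, 0.0, 0.002]
ft_force: [-5.9, 2.0, 22.2]
opening: 0.524
gripper_force: 54.5
time_s: 21.88
position: [0.5251, -0.3364, -0.0048]
eef_rot: [0.883, 0.469, 0.0, 0.003]
ft_force: [-9.6, 4.0, 40.1]
opening: 0.517
gripper_force: 56.6
```

Floor contact came at TCP −0.005, predicted −0.0055, which confirms the tool offset. Easing the press, releasing and rising.

```bash
python3 -m inch '[0,0,-0.06,0,0,0,1, 0,0,0,0,0,0,1, 0,0,0,0,0,0,0.25, 0,0,0,0,0,0,0.25, 0,0,0,0,0,0,0.25]'; python3 -m inch '[0,0,-0.2,0,0,0,0.25, 0,0,-0.5,0,0,0,0.25, 0,0,-0.6,0,0,0,0, 0,0,-0.6,0,0,0,0, 0,0,-0.6,0,0,0,0, 0,0,-0.6,0,0,0,0, 0,0,0,0,0,0,0]'
python3 - <<'E'
from pl import *
from station import optics
o=get_obs();print(o["joint_pos"])
D={n:optics.grab_frame(n) for n in("top","wrist","scene")};pickle.dump(D,open("f6.pkl","wb"))
f=D["top"];im=f["pixels"].astype(int)
# fresh green/yellow masks: compare green with first frame
old=pickle.load(open("f0.pkl","rb"))["top"]["pixels"].astype(int)
d=np.abs(im-old).sum(2)[185:265,285:370];print("green area diff",(d>60).sum())
w=D["wrist"];hs=cv2.cvtColor(w["pixels"],cv2.COLOR_BGR2HSV);br=cv2.inRange(hs,(5,60,30),(22,255,255));
cv2.imwrite("pics/w6.png",w["pixels"])
q=R.from_euler('z',56.2,degrees=True)
P=q.apply(np.array([[a*.05,b*.0225,.048] for a,b in((1,1),(1,-1),(-1,-1),(-1,1))]))+[.5251,-.3364,0]
print(proj(w,P).round(),o["position"])
n,l,s,c=cv2.connectedComponentsWithStats(br);print([ (s[i].tolist(),c[i].round()) for i in range(1,n) if s[i][4]>150])
E
```

```text
time_s: 22.5
position: [0.5247, -0.3361, -0.0058]
eef_rot: [0.883, 0.469, 0.0, 0.001]
ft_force: [0.2, -0.6, -0.6]
opening: 0.752
gripper_force: 0.0
time_s: 23.38
position: [0.5271, -0.3362, 0.2482]
eef_rot: [0.883, 0.469, 0.003, 0.006]
ft_force: [0.9, -0.7, -0.9]
opening: 1.0
gripper_force: 0.0
[ 0.79391242  0.68747707 -0.55292299  1.52700499  0.40236382  1.02841408
 -0.45761643]
green area diff 963
[[296. 139.]
 [333. 139.]
 [332. 216.]
 [298. 216.]] [ 0.52707937 -0.3361852   0.24824816]
[([0, 0, 144, 44, 1185], array([97.,  9.])), ([544, 0, 82, 95, 238], array([585.,  51.])), ([252, 139, 122, 115, 5299], array([313., 207.])), ([532, 226, 55, 58, 158], array([560., 254.])), ([229, 255, 162, 56, 341], array([322., 272.])), ([467, 352, 51, 48, 847], array([494., 388.]))]
```

```bash
cat > fit.py <<'E'
from h import *
from scipy.optimize import minimize
def hullmask(p,sh,S=4):
    m=np.zeros((sh[0]*S,sh[1]*S),np.uint8);cv2.fillConvexPoly(m,cv2.convexHull(((p+.5)*S).astype(np.int32)),1);return m
B=np.array([[a*97,b*82,80] for a in(1,-1) for b in(1,-1)]+[[a*80,b*68,0] for a in(1,-1) for b in(1,-1)]+[[a*30,b*89,z] for a in(1,-1) for b in(1,-1) for z in(58,90)])/1e3
def fit(f,col,x0,lim,z=0):
    im=f["pixels"].astype(int);b,g,r=im[...,0],im[...,1],im[...,2]
    ok={'blue':(b>r+40)&(b>g+20),'green':(g>r+25)&(g>b+15)}[col]|((r>b+50)&(g>b+40)&(abs(r-g)<60))
    p=proj(f,R.from_euler('z',x0[2],degrees=True).apply(B)+[*x0[:2],z])
    near=cv2.dilate(hullmask(p,ok.shape,1),np.ones((25,25)));ok=(ok&(near>0)).astype(np.uint8);ok=cv2.morphologyEx(ok,cv2.MORPH_OPEN,np.ones((2,2)))
    ok[lim:]=0;ys,xs=np.nonzero(ok);S=4
    H=hullmask(np.c_[xs,ys],ok.shape);L=lim*S
    def cost(q):
        w=q*[1e-2,1e-2,5]+x0
        m=hullmask(proj(f,R.from_euler('z',w[2],degrees=True).apply(B)+[*w[:2],z]),ok.shape)
        return (m[:L]!=H[:L]).sum()/S/S
    s=minimize(cost,np.zeros(3),method='Nelder-Mead',options=dict(initial_simplex=np.array([[0,0,0],[.5,0,0],[0,.5,0],[0,0,.5]]),xatol=.005,fatol=1))
    return s.x*[1e-2,1e-2,5]+x0,s.fun,H.sum()/16
E
python3 - <<'E'
from fit import *
D=pickle.load(open("f6.pkl","rb"));D0=pickle.load(open("f0.pkl","rb"))
bx=np.array([.5238,-.3343,-123.8]);gx=np.array([.504,.0464,-97.3])
print("blue w6",fit(D["wrist"],'blue',bx,235));print("blue w5",fit(pickle.load(open("w5.pkl","rb")),'blue',bx,232))
for k in("top","scene"): print(k,"b",fit(D0[k],'blue',bx,400),"g",fit(D0[k],'green',gx,400))
from pl import *
plan([.545,.036,.25],tool(262.7,0));plan([.545,.036,.25],tool(82.7,0))
E
```

```text
blue w6 (array([   0.52318464,   -0.33590168, -124.07420206]), np.float64(365.5625), np.float64(20791.4375))
blue w5 (array([   0.52373316,   -0.33643287, -123.80760125]), np.float64(234.1875), np.float64(16559.8125))
top b (array([   0.52241578,   -0.33986384, -123.52731863]), np.float64(134.9375), np.float64(3788.6875)) g (array([ 5.00017985e-01,  4.31031333e-02, -9.70403730e+01]), np.float64(111.0625), np.float64(3912.0625))
scene b (array([   0.52540724,   -0.33270027, -124.62058945]), np.float64(146.75), np.float64(3731.9375)) g (array([ 5.03819560e-01,  5.06583523e-02, -9.80433852e+01]), np.float64(134.0625), np.float64(4141.6875))
turn units [ 4.000e-03 -5.000e-03  5.108e+00] | shift before turn [ 3.997 -2.378 -0.104] | shift after turn [-4.639  0.323 -0.094]
turn units [ 0.004  0.003 -0.892] | shift before turn [ 3.997 -2.378 -0.104] | shift after turn [ 4.639 -0.323 -0.094]
```

```bash
python3 -m inch '[0.5,-0.3,0,0,0,-0.2,0, 0.5,-0.3,0,0,0,0,0, 0.5,-0.25,0,0,0,0,0, 0.5,-0.25,0,0,0,0,0, 0.5,-0.25,0,0,0,0,0, 0.5,-0.25,0,0,0,0,0, 0.5,-0.25,0,0,0,0,0, 0.4,-0.15,0,0,0,-0.35,0, 0,0,0,0,0,-0.35,0, 0,0,0,0,0,-0.35,0]'
python3 -m inch '[0,0,0,0,0,-0.35,0, 0,0,0,0,0,-0.35,0, 0,0,0,0,0,-0.35,0, 0,0,0,0,0,-0.35,0, 0,0,0,0,0,-0.35,0, 0,0,0,0,0,-0.35,0, 0,0,0,0,0,-0.35,0, 0,0,0,0,0,-0.35,0, 0,0,0,0,0,-0.35,0, 0,0,0,0,0,-0.35,0]'
python3 - <<'E'
from pl import *
print(get_obs()["joint_pos"])
plan([.545,.036,.25],tool(262.7,0))
E
```

```text
time_s: 24.78
position: [0.5338, 0.0154, 0.2406]
eef_rot: [0.683, 0.731, -0.001, 0.001]
ft_force: [-0.2, -0.5, -0.7]
opening: 0.996
gripper_force: 0.0
time_s: 26.02
position: [0.5339, 0.0145, 0.2405]
eef_rot: [-0.163, 0.987, -0.001, -0.0]
ft_force: [0.4, -0.2, -0.2]
opening: 1.001
gripper_force: 0.0
[ 0.54085588  0.79164517 -1.21751203  1.78076098  0.81131999  1.17559996
  0.96544279]
turn units [-0.003 -0.005 -2.13 ] | shift before turn [-0.217  0.209 -0.119] | shift after turn [-0.284 -0.103 -0.118]
```

```bash
python3 -m inch '[0,0,0,0,0,-0.35,0, 0,0,0,0,0,-0.35,0, 0,0,0,0,0,-0.35,0, 0,0,0,0,0,-0.35,0, 0,0,0,0,0,-0.35,0, 0,0,0,0,0,-0.35,0, -0.28,-0.1,-0.1,0,0,0,0, 0,0,0,0,0,0,0, 0,0,0,0,0,0,0]'
python3 - <<'E'
from pl import *
from fit import *
from station import optics
o=get_obs();print(o["joint_pos"])
f=optics.grab_frame("wrist");pickle.dump(f,open("w7.pkl","wb"));cv2.imwrite("pics/w7.png",f["pixels"])
for lim in(200,225): print(fit(f,'green',np.array([.502,.0467,-97.3]),lim))
print(proj(f,[[.5853,.036,.09],[.5020,.0467,.08]]))
plan([.585,.036,.2],tool(262.7,0))
E
```

```text
time_s: 27.15
position: [0.5454, 0.0351, 0.2488]
eef_rot: [-0.652, 0.758, -0.002, -0.001]
ft_force: [-0.4, -0.8, -0.1]
opening: 1.0
gripper_force: 0.0
[ 0.54328329  0.9003835  -1.41299532  1.73329184  0.91914583  1.34991217
  1.93293899]
(array([ 5.01749285e-01,  4.99085584e-02, -9.73739757e+01]), np.float64(185.9375), np.float64(14358.1875))
(array([ 5.01695170e-01,  4.99803393e-02, -9.74200286e+01]), np.float64(246.3125), np.float64(18043.1875))
[[281.03029572 190.53294663]
 [352.75127485 187.32101666]]
turn units [-0.002 -0.007 -0.043] | shift before turn [-0.089 -0.486  0.611] | shift after turn [-0.076 -0.489  0.611]
```

```bash
python3 -m inch '[-0.1,-0.25,0,0,0,-0.05,0, -0.02,-0.23,0.3,0,0,0,0, 0,0,0.4,0,0,0,0, 0,0,0.4,0,0,0,0, 0,0,0.4,0,0,0,0, 0,0,0,0,0,0,0, 0,0,0,0,0,0,0]'
python3 - <<'E'
from pl import *
plan([.585,.039,.042],tool(262.6,0))
E
```

```text
time_s: 28.08
position: [0.5862, 0.04, 0.131]
eef_rot: [-0.662, 0.75, -0.002, 0.001]
ft_force: [0.4, -0.1, 0.7]
opening: 0.999
gripper_force: 0.0
turn units [-0.007 -0.002  0.01 ] | shift before turn [0.013 0.017 1.113] | shift after turn [0.015 0.013 1.113]
```

```bash
python3 -m inch '[0.015,0.015,0.3,-0.007,0,0.01,0, 0,0,0.3,0,0,0,0, 0,0,0.3,0,0,0,0, 0,0,0.15,0,0,0,0, 0,0,0.06,0,0,0,0, 0,0,0,0,0,0,0]'
python3 -m inch '[0,0,0,0,0,0,1, 0,0,0,0,0,0,1, 0,0,0,0,0,0,1, 0,0,0,0,0,0,1, 0,0,0,0,0,0,1, 0,0,0,0,0,0,1]' 90
```

```text
time_s: 28.82
position: [0.5847, 0.0389, 0.0415]
eef_rot: [-0.66, 0.751, -0.0, -0.001]
ft_force: [-0.3, -0.1, -0.1]
opening: 0.996
gripper_force: 0.0
time_s: 29.58
position: [0.5848, 0.0387, 0.0415]
eef_rot: [-0.66, 0.751, -0.001, -0.001]
ft_force: [-0.5, -1.0, 3.2]
opening: 0.103
gripper_force: 87.7
```

Tab gripped. I'll fit green's pose in the jaws while it still stands on the table, then lift.

```bash
python3 - <<'E'
from pl import *
from fit import *
from station import optics
o=get_obs()
t=optics.grab_frame("top");w=optics.grab_frame("wrist");pickle.dump((t,w),open("f8.pkl","wb"));cv2.imwrite("pics/w8.png",w["pixels"])
# compare top-view green yellow part before/after
for n,f in(("t",t),("t0",pickle.load(open("f0.pkl","rb"))["top"])): print(n,fit(f,'green',np.array([.502,.049,-97.4]),400))
E
python3 -m inch '[0,0,-0.1,0,0,0,1, 0,0,-0.2,0,0,0,1, 0,0,-0.3,0,0,0,1, 0,0,-0.4,0,0,0,1, 0,0,-0.5,0,0,0,1, 0,0,-0.5,0,0,0,1, 0,0,-0.4,0,0,0,1, 0,0,-0.1,0,0,0,1, 0,0,0,0,0,0,1]'
python3 - <<'E'
from pl import *
o=get_obs();print(o["moment"])
plan([.45,-.05,.25],tool(262.6,0))
E
```

```text
t (array([ 4.95531131e-01,  4.43778750e-02, -9.84936782e+01]), np.float64(389.9375), np.float64(3627.3125))
t0 (array([ 5.00662906e-01,  4.31501087e-02, -9.71159421e+01]), np.float64(107.3125), np.float64(3912.0625))
time_s: 30.8
position: [0.5845, 0.0388, 0.241]
eef_rot: [-0.66, 0.751, -0.001, -0.001]
ft_force: [-0.1, 0.1, -3.0]
opening: 0.103
gripper_force: 87.8
[-0.05143642 -0.23515445 -0.03419547]
turn units [ 0.001 -0.006  0.001] | shift before turn [ 1.317  1.525 -0.108] | shift after turn [ 1.318  1.524 -0.113]
```

```bash
python3 -m inch '[0.1,0.05,-0.2,0,0,0,1, 0.25,0.1,-0.15,0,0,0,1, 0.35,0.1,0,0,0,0,1, 0.4,0.1,0,0,0,0,1, 0.4,0.1,0,0,0,0.05,1, 0.3,0.1,0,0,0,0.1,1, 0.2,0,0,0,0,0.2,1, 0.08,0,0,0,0,0.25,1, 0,0,0,0,0,0.28,1, 0,0,0,0,0,0.28,1]'
python3 -m inch '[0,0,0,0,0,0.28,1, 0,0,0,0,0,0.28,1, 0,0,0,0,0,0.28,1, 0,0,0,0,0,0.28,1, 0,0,0,0,0,0.28,1, 0,0,0,0,0,0.28,1, 0,0,0,0,0,0.28,1, 0,0,0,0,0,0.28,1, 0,0,0,0,0,0.28,1, 0,0,0,0,0,0.28,1]'
python3 - <<'E'
from pl import *
o=get_obs();print(o["joint_pos"])
plan([.454,-.289,.25],tool(56.1,0))
E
```

```text
time_s: 32.05
position: [0.5158, -0.1201, 0.2693]
eef_rot: [-0.403, 0.915, -0.0, -0.002]
ft_force: [-0.3, 0.5, -3.4]
opening: 0.103
gripper_force: 88.2
time_s: 33.3
position: [0.5155, -0.1197, 0.2692]
eef_rot: [0.313, 0.95, -0.001, -0.001]
ft_force: [-0.1, 0.8, -3.0]
opening: 0.099
gripper_force: 88.2
[ 0.68104617  0.62115031 -0.91353382  1.75812092  0.56129108  1.05020572
  0.49900937]
turn units [-8.000e-03  2.000e-03  2.915e+00] | shift before turn [-0.64  -2.158  0.246] | shift after turn [-2.185  0.542  0.24 ]
```

```bash
python3 -m inch '[0,0,0,0,0,0.3,1, 0,0,0,0,0,0.3,1, 0,0,0,0,0,0.3,1, 0,0,0,0,0,0.3,1, 0,0,0,0,0,0.3,1, 0,0,0,0,0,0.3,1, 0,0,0,0,0,0.3,1, 0,0,0,0,0,0.3,1, 0,0,0,0,0,0.3,1, 0,0,0,0,0,0.21,1]'
python3 -m inch '[-0.2,0.04,0,0,0,0,1, -0.35,0.1,0,0,0,0,1, -0.4,0.1,0,0,0,0,1, -0.4,0.1,0,0,0,0,1, -0.4,0.1,0,0,0,0,1, -0.25,0.05,0.1,0,0,0,1, -0.15,0.05,0.1,0,0,0,1, 0,0,0,0,0,0,1, 0,0,0,0,0,0,1]'
python3 - <<'E'
from pl import *
from fit import *
from station import optics
o=get_obs();print(o["joint_pos"])
plan([.454,-.289,.1135],tool(56.1,0))
D={n:optics.grab_frame(n) for n in("top","wrist","scene")};pickle.dump(D,open("f9.pkl","wb"))
zb=o["position"][2]-.0415
for n in D: print(n,fit(D[n],'green',np.array([.5235,-.3362,56.1]),400 if n!="wrist" else 225,z=zb))
c=R.from_euler('z',-123.9,degrees=True).apply(B)+[.5235,-.3362,0]
E
```

```text
time_s: 34.55
position: [0.5154, -0.119, 0.2691]
eef_rot: [0.882, 0.472, -0.002, -0.001]
ft_force: [0.2, -0.1, -2.5]
opening: 0.104
gripper_force: 88.2
time_s: 35.67
position: [0.4587, -0.2852, 0.254]
eef_rot: [0.88, 0.475, -0.0, 0.0]
ft_force: [0.4, 1.1, -2.5]
opening: 0.099
gripper_force: 88.2
[ 0.76682068  0.5553772  -0.47955998  1.76319507  0.31683513  0.90034138
 -0.43192425]
turn units [0.    0.002 0.019] | shift before turn [-0.07  -0.023  1.756] | shift after turn [-0.072 -0.023  1.756]
top (array([ 0.52571523, -0.33177038, 56.09635759]), np.float64(536.0), np.float64(5913.1875))
wrist (array([ 0.52728681, -0.33310504, 56.26361151]), np.float64(207.6875), np.float64(54364.5625))
scene (array([ 0.54196358, -0.32024755, 51.4290956 ]), np.float64(644.3125), np.float64(5527.6875))
```

```bash
python3 -m inch '[-0.06,-0.02,0.1,0,0,0.02,1, 0,0,0.2,0,0,0,1, 0,0,0.25,0,0,0,1, 0,0,0.25,0,0,0,1, 0,0,0.25,0,0,0,1, 0,0,0.2,0,0,0,1, 0,0,0.05,0,0,0,1, 0,0,0,0,0,0,1]'
python3 - <<'E'
from pl import *
from fit import *
from station import optics
o=get_obs()
plan([.4546,-.2882,.1135],tool(56.1,0))
f=optics.grab_frame("wrist");pickle.dump(f,open("w10.pkl","wb"))
p,e,a=fit(f,'green',np.array([.5235,-.3362,56.1]),225,z=o["position"][2]-.0415);print(p,e,a)
q=R.from_quat(o["eef_rot"]);yw=q.as_matrix()[:,0];yd=np.array([-yw[1],yw[0]]);print("from tool",o["position"][:2]-.084*yd,np.degrees(np.arctan2(yw[1],yw[0])))
E
```

```text
time_s: 36.83
position: [0.454, -0.2902, 0.15]
eef_rot: [0.883, 0.469, -0.001, 0.001]
ft_force: [0.1, 0.0, -1.8]
opening: 0.104
gripper_force: 88.2
turn units [ 0.001  0.004 -0.006] | shift before turn [ 0.026 -0.008  0.457] | shift after turn [ 0.025 -0.008  0.457]
[ 0.52537158 -0.33572267 56.47100453] 424.5 57985.8125
from tool [ 0.5235785  -0.33723984] 55.923257450044666
```

```bash
python3 -m inch '[0,0,0.1,0,0,0,1, 0,0,0.1,0,0,0,1, 0,0,0.1,0,0,0,1, 0,0,0.05,0,0,0,1, 0,0,0,0,0,0,1]'; python3 -m inch '[0,0,0.04,0,0,0,1, 0,0,0,0,0,0,1]';python3 -m inch '[0,0,0.03,0,0,0,1, 0,0,0,0,0,0,1]'
```

```text
time_s: 37.5
position: [0.4536, -0.29, 0.1216]
eef_rot: [0.883, 0.469, -0.001, 0.0]
ft_force: [-0.5, -0.2, -3.1]
opening: 0.108
gripper_force: 88.0
time_s: 37.75
position: [0.4538, -0.2902, 0.1187]
eef_rot: [0.883, 0.469, -0.001, 0.001]
ft_force: [-0.6, 0.2, -1.7]
opening: 0.104
gripper_force: 88.1
time_s: 38.0
position: [0.4537, -0.2902, 0.1163]
eef_rot: [0.883, 0.469, -0.001, 0.001]
ft_force: [-0.4, 0.8, -2.6]
opening: 0.1
gripper_force: 88.2
```

```bash
python3 -m inch '[0,0,0.03,0,0,0,1, 0,0,0,0,0,0,1]'; python3 -m inch '[0,0,0.02,0,0,0,1, 0,0,0,0,0,0,1]'
```

```text
time_s: 38.25
position: [0.4539, -0.2902, 0.114]
eef_rot: [0.883, 0.469, -0.001, 0.001]
ft_force: [0.5, -0.4, -0.8]
opening: 0.103
gripper_force: 88.4
time_s: 38.5
position: [0.4537, -0.2903, 0.1133]
eef_rot: [0.883, 0.469, -0.001, 0.001]
ft_force: [-3.4, 0.5, 7.4]
opening: 0.099
gripper_force: 89.9
```

Contact came at exactly the ledge height (0.1133, predicted 0.1135). Releasing and backing off.

```bash
python3 -m inch '[0,0,-0.01,0,0,0,1, 0,0,0,0,0,0,0.9, 0,0,0,0,0,0,0.8, 0,0,0,0,0,0,0.5, 0,0,0,0,0,0,0.4, 0,0,0,0,0,0,0.4]'; python3 -m inch '[0,0,-0.15,0,0,0,0.4, 0,0,-0.3,0,0,0,0.4, 0,0,-0.5,0,0,0,0.4, 0,0,-0.5,0,0,0,0.4, 0.4,0,-0.3,0,0,0,0.4, 0.5,0,0,0,0,0,0.4, 0.5,0,0,0,0,0,0.4, 0.5,0,0,0,0,0,0.4, 0.5,0,0,0,0,0,0.4, 0,0,0,0,0,0,0.4]'
python3 - <<'E'
from pl import *
from fit import *
from station import optics
D={n:optics.grab_frame(n) for n in("top","scene")}
for n in D: print(n,fit(D[n],'green',np.array([.5235,-.3362,56.1]),400,z=.072))
a=D["top"]["pixels"][160:270,390:510];b=D["scene"]["pixels"][100:220,120:240]
a=cv2.resize(a,None,fx=3.3,fy=3.3,interpolation=2);b=cv2.resize(b,None,fx=3.3,fy=3.3,interpolation=2)
a=np.pad(a,((0,len(b)-len(a)),(0,0),(0,0)));cv2.imwrite("pics/end.png",np.hstack([a,b]))
E
```

```text
time_s: 39.25
position: [0.4539, -0.2902, 0.1131]
eef_rot: [0.883, 0.469, -0.001, 0.001]
ft_force: [0.4, 0.3, -0.5]
opening: 0.598
gripper_force: 0.0
time_s: 40.5
position: [0.5634, -0.1262, 0.2538]
eef_rot: [0.882, 0.472, 0.001, 0.0]
ft_force: [0.1, -0.3, -0.1]
opening: 0.603
gripper_force: 0.0
top (array([ 0.52198994, -0.33772938, 57.55049042]), np.float64(2437.5625), np.float64(1933.4375))
scene (array([ 0.52714101, -0.33362766, 55.86032022]), np.float64(99.125), np.float64(4122.3125))
```

View pics/end.png

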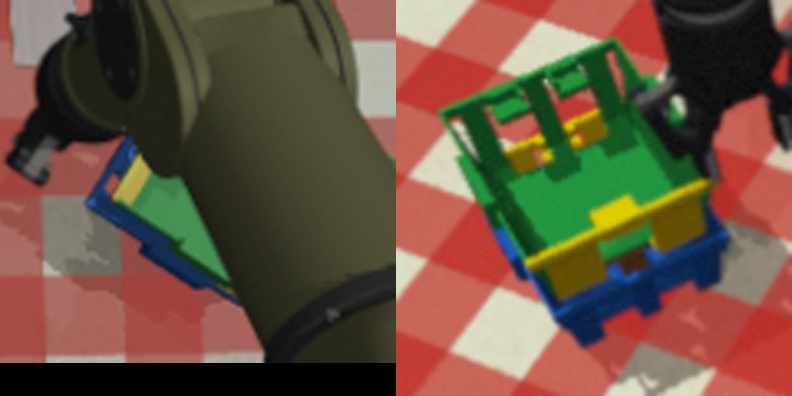

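The green tote sits level on the blue one. Its yellow end (right panel, about 620,240) is over blue's plain end, and blue's yellow end shows at the far side (about 555,140). The scene fit at 72 mm height agrees, and the gripper is clear.

```bash
python3 -c "
from station import r
print(r.finish_job())"
```

```text
the job is handed in; nothing more can be done
None
```

The job is handed in at about 41 s: the mould was lowered carved face up onto the blue tote's floor, and the green tote is stacked on the blue one's ledges, yellow end over plain end. Everything was let go, and the jar, stamp and spreader were not touched. The first grasp closed empty and pressed about 25 N on the mould without moving it, and setting the mould down briefly reached about 41 N at the wrist.

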